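# Offer up the valve housing cover

### The job

The valve housing from the press brake is being closed up. First push the cocked steel plate in its well down until it lies flat on the well floor; then take the cover plate with the bridge handle, and hold it level and still about 20 mm above the housing, its three holes lined up with the three threaded holes, so that the screws can be started. Finish while still holding the cover there, touching nothing with it, and leave the other things on the bench where they are.

Things in the scene. Friction and masses are not known exactly. Their poses are not given: they have to be found in the camera images.
- housing: Blue-grey valve housing with a bare machined top face, fixed to the bench, 140 x 100 x 62 mm (own x, y, z). Origin: centre of its underside, z up. In its top a centred well 80 (x) x 60 (y) mm, 12 mm deep, holds the inner plate; in the rim are three 8 mm threaded holes, two near the corners of the -x end, one in the middle of the +x end. Yaw within 0.6 rad of the world's.
- well_floor (a point): centre of the well's floor, 50 mm above the bench, 12 mm below the housing's top face
- pin0 (a joint): how far (m) the first of two stiff 6 mm friction pins under the inner plate's +x end is pushed in: 0 up, about 0.0105 when the plate is seated. The pins stand in the well floor at the housing's x = +28, y = +18 and -18 mm. A push of about 6 to 10 N at that end sinks both, and they stay where pushed
- pin1 (a joint): the same for the second pin
- thread0 (a point): mouth of the threaded hole at the housing's (-55, +36) mm, on its top face, 62 mm above the bench
- thread1 (a point): mouth of the threaded hole at the housing's (-55, -36) mm, on the top face
- thread2 (a point): mouth of the single threaded hole at the housing's (+55, 0) mm, on the top face
- inner_plate: Loose plain steel plate 76 x 56 x 5 mm (own x, y, z) in the housing's well. Origin: centre of its underside, z up. At the start it is cocked by about 0.16 rad: -x end down in the well, +x end (towards the single threaded hole) carried about 11 mm up by two friction pins. Seated, it lies flat: underside 50 mm, top 55 mm above the bench, 7 mm below the housing's top face.
- raised_end (a point): point on the inner plate's upper face above and midway between the two pins (28 mm from the centre towards the plate's +x end): push straight down here. It is about 66 mm above the bench at the start and 55 mm when seated
- cover: Aluminium cover plate 140 x 100 x 6 mm (own x, y, z), about 0.3 kg, flat on the bench, a bridge handle on its middle. Origin: centre of its underside, z up. Three 11 mm through holes match the housing's: two near the corners of its -x end, one in the middle of its +x end. With the housing's x, y and yaw all holes line up (one way round only). Yaw within 0.8 rad of the world's.
- cover_grip (a point): middle of the handle's bar, 38 mm above the cover's underside. The bar runs 74 mm along the cover's x, is 14 mm wide (y) and 12 mm thick, and is clear underneath by 26 mm between two posts 30 mm either side of the middle
- hole0 (a point): lower mouth of the cover's hole at its (-55, +36) mm, on its underside; belongs over thread0
- hole1 (a point): lower mouth of the cover's hole at its (-55, -36) mm; belongs over thread1
- hole2 (a point): lower mouth of the cover's single hole at its (+55, 0) mm; belongs over thread2
- angle_bracket: Bystander, not to be disturbed: loose steel angle bracket 70 x 45 x 40 mm, near the robot between the two work places
- hex_bolt: Bystander, not to be disturbed: loose dark hexagon bolt 64 mm long, lying between cover and housing
- u_channel: Bystander, not to be disturbed: loose aluminium U-channel 160 x 50 x 30 mm at the far side of the bench
- punch_segment: Bystander, not to be disturbed: loose dark steel press punch segment 100 x 30 x 55 mm at the far side
- wrench: Bystander, not to be disturbed: loose steel wrench at the robot's left
- spray_can: Bystander, not to be disturbed: standing grey can 56 mm wide, 160 mm tall, far right
- blank_plate: Bystander, not to be disturbed: loose blank aluminium plate 120 x 80 x 6 mm without holes or handle, at the robot's right
There are look-alikes about, which are no part of the job. What is shaped like the cover but green or orange is not meant.

How it is judged:
By the outcome, as a careful person would: the job done as asked, in the order asked, and still so for the second after the job is handed in, while the arm keeps its last pose, push and grip.
It also fails if it takes over 58 s, if anything falls off the work surface, if the arm or the gripper's body presses on something with over 40 N, if the wrist force passes 120 N, or if a joint passes its speed limit or range.

### The arm

A 6-joint arm with a two-finger parallel gripper is mounted at the origin on the work surface. World frame = base frame: x ahead of the robot, y to its left, z up, the work surface at z = 0. Lengths are in mm, angles in rad, forces in N, time in s.
With the tool pointing down it reaches from about 350 to 850 mm from the base axis. Payload 8.1 kg.
Tool frame: the origin (TCP) lies on the centre line of the jaws, within the pads' length; the fingertips stand 11 mm ahead of it and the grasp point (between the pads) lies 8 mm behind it; z points along the fingers, y is the line along which they close (so a half turn about z gives the same grasp; the last joint's range is limited). The gripper opens to 93 mm and grips with 3 to 60 N. Pads are 15 mm wide; open, the fingers measure 128 mm over their backs; the gripper's body (75 mm by 188 mm) begins 65 mm behind the grasp point.
Start: joints at [-1.334, 0.13, 1.488, -0, 1.523, -0.085], TCP at [189.785, -569.199, 229.635] pointing down, gripper open.
Joint ranges: [-2.96, 2.96], [-0.89, 2.26], [0.02, 2.5], [-1.34, 4.48], [0, 2.73], [-2.66, 2.66]. Speed limits (rad/s): [2.39, 2.39, 2.79, 3.14, 3.14, 3.14].

### API

Orientations are given as a unit quaternion [x, y, z, w].
In Python, from plant import bot gives the robot as it stands.
- The arm moves only by the tool apply_moves, never from a script. Its argument "rows" is a list of rows, each an object with "rotation": the turn, a rotation vector about the tool's x, y, z in rad, a list of three; "translation": the shift along the tool's x, y, z in mm, a list of three; "gripper": the finger opening in mm, from 0 to 93. A call has exactly 10 rows; each row shifts and turns the commanded pose from where the row before left it, along the tool's axes as they then stand; what a row does not reach is not made up. A row lasts 1/8 s, in which the tool goes at most 62.5 mm and 10.7 degrees, less where a joint would pass 70% of its speed; a pose out of reach is approached as far as the arm can. A call is refused whole if a number of a shift passes 62.5 or a number of a turn 0.188, either way. A call with a gripper value outside its range is refused whole. The fingers move at their own pace and stop on an object; the grip force is fixed at half the most. Time passes only in rows, so rows that do not move let the fingers close, or fill a call up. It gives the time, the measured TCP pose, the force, the opening and the grip force at its end, in the units of the state.
- bot.observe(): the state, without advancing time (a new reading comes with each control period).
- bot.camera(name): name is "side" or "top" or "wrist"; returns a dict with "frame" (384x512x3 uint8, red, green, blue), "range_z" (384x512 float32, mm along the optical axis (not along the pixel's ray), 0 where there is no reading), "vfov" (degrees; the focal length in pixels is half the picture's height over the tangent of half this angle, whatever the lens; pixels are square), "cx", "cy" (the principal point, pixels), "pose" (4x4, takes a point from camera to world coordinates). Camera axes: x right, y down, z forward; pixel columns grow to the right and rows downward; lengths in mm; the calibration is good to about 2 mm. A picture is of the moment at which its call begins.
- bot.sign_off(): hands the job in; it is judged then, once.
The state is a dict: "clock": time; "qpos": joint angles; "dq": joint speeds; "joint_torque": joint torques, N m; "position": TCP position; "tcp_rot": TCP orientation; "contact_force": force on the tool from outside, world axes, zero at the start; "torque": the same for the moment, N m; "finger_gap": opening from 0.0 (shut) to 1.0 (fully open); "grasp_force": force on a finger pad.
Only numpy, scipy, OpenCV 4.12 (cv2) and the standard library are available. Lean on these libraries where they do the work, as an engineer would, in place of code of your own. Each camera call takes 0.05 s, during which the arm holds its last target. There are 200 camera calls.

## Working session

There is one attempt and no reset: what is moved stays moved. The work goes in short steps, Python scripts to look and compute and a tool call to move; the robot and the scene stay as the last step left them, time stands still between calls to the robot, and variables do not carry over. Pictures are saved under pics/ and viewed, at most 10 in all, crops included, and the job is handed in when it is done.

Besides the shell and the picture viewer there is one more tool, called after "Request:" as name(argument=value, ...) on one line, values as JSON. apply_moves: Moves the arm, as the interface text tells. Its arguments: {"type":"object","properties":{"rows":{"type":"array"}},"required":["rows"]}

```bash
mkdir -p pics; cat > h.py <<'E'
import numpy as np,cv2
from plant import bot
def cam(n):
    c=bot.camera(n); c['f']=c['frame'].shape[0]/2/np.tan(np.radians(c['vfov'])/2); return c
def save(n,im): cv2.imwrite('pics/'+n,cv2.cvtColor(im,cv2.COLOR_RGB2BGR))
def ray(c,uv,z):
    uv=np.atleast_2d(np.asarray(uv,float)); P=c['pose']
    d=np.c_[(uv[:,0]-c['cx'])/c['f'],(uv[:,1]-c['cy'])/c['f'],np.ones(len(uv))]@P[:3,:3].T
    o=P[:3,3]; return o+d*((z-o[2])/d[:,2])[:,None]
def cloud(c):
    h,w=c['range_z'].shape; u,v=np.meshgrid(np.arange(w),np.arange(h)); r=c['range_z']
    p=np.stack([(u-c['cx'])/c['f']*r,(v-c['cy'])/c['f']*r,r],-1)
    return p@c['pose'][:3,:3].T+c['pose'][:3,3]
E
python3 - <<'E'
from h import *
import pickle
s=bot.observe(); print(s)
cs={n:cam(n) for n in('top','side')}
pickle.dump(cs,open('c0.pkl','wb'))
for n,c in cs.items(): save(n+'0.png',c['frame']); print(n,c['f'],c['cx'],c['cy'],c['pose'].round(3).tolist(),[k for k in c])
E
```

```text
{'clock': 0.0, 'qpos': array([-1.33440653e+00,  1.31204052e-01,  1.48926793e+00, -3.68588032e-05,
        1.52302904e+00, -8.54224947e-02]), 'dq': array([ 0.00060822,  0.00119991,  0.00032199, -0.00124372, -0.00083823,
        0.00083915]), 'joint_torque': array([-1.36912386e-03, -5.59837925e+01, -4.91766679e+01,  7.68832373e-02,
        3.52210260e-02, -1.81221985e-04]), 'position': array([ 189.63507345, -568.65065419,  228.56806932]), 'tcp_rot': array([ 9.87081919e-01,  1.60213527e-01, -9.03123485e-05, -9.50082975e-04]), 'contact_force': array([ 0.53608744, -0.32002479,  0.41804314]), 'torque': array([-0.03171277,  0.04184145,  0.01914778]), 'grasp_force': 0.0, 'finger_gap': 1.0031907277012546}
top 390.084295713673 259.2776646872552 194.24916392589705 [[-0.023, -0.993, 0.119, 379.123], [-1.0, 0.024, 0.006, -82.423], [-0.009, -0.119, -0.993, 1295.063], [0.0, 0.0, 0.0, 1.0]] ['frame', 'range_z', 'vfov', 'cx', 'cy', 'pose', 'f']
side 490.5566412635266 257.546308179331 188.8349463046128 [[-0.992, -0.106, 0.071, 407.558], [-0.127, 0.768, -0.627, 1070.599], [0.012, -0.631, -0.775, 1502.339], [0.0, 0.0, 0.0, 1.0]] ['frame', 'range_z', 'vfov', 'cx', 'cy', 'pose', 'f']
```

View pics/top0.png

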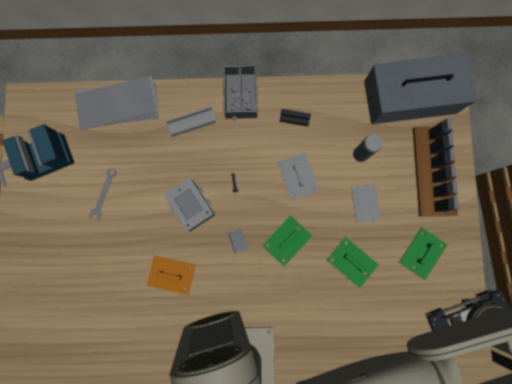

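View pics/side0.png

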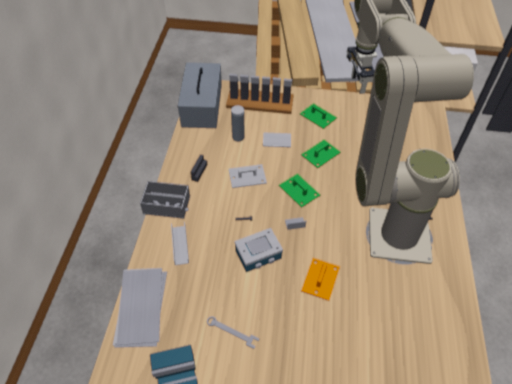

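The top view shows the housing at about (189,204). There are five things shaped like the cover: the grey one at (298,175), the green ones at (287,240), (352,261) and (423,253), and the orange one at (171,274). The grey plate at (366,203) has no handle, so it is the blank. In the side view the grey plate with the handle is at (247,176) and the housing at (259,249). Only the bare aluminium plate with the handle at (298,175) fits the description, so I'll confirm it in an enlarged crop and measure.

```bash
python3 - <<'E'
from h import *
import pickle
cs=pickle.load(open('c0.pkl','rb'))
c=cs['top'];im=c['frame']
crop=im[145:240,155:330]; save('crop0.png',cv2.resize(crop,None,fx=4.5,fy=4.5,interpolation=cv2.INTER_CUBIC))
hsv=cv2.cvtColor(im,cv2.COLOR_RGB2HSV)
W=cloud(c)
print('bench z',np.nanmedian(W[280:300,100:140,2]))
m=(hsv[...,1]<70).astype(np.uint8)
for name,(u,v),z in(('cover',(298,175),6),('housing',(189,204),62)):
    s=np.zeros_like(m);s[v-45:v+45,u-38:u+38]=m[v-45:v+45,u-38:u+38]
    if name=='housing': s=s&(W[...,2]>45).astype(np.uint8)
    cn=max(cv2.findContours(s,cv2.RETR_EXTERNAL,cv2.CHAIN_APPROX_NONE)[0],key=cv2.contourArea)
    p=ray(c,cn[:,0],z)[:,:2].astype(np.float32)
    print(name,cv2.minAreaRect(p),cv2.boundingRect(cn), cv2.contourArea(cn), np.median(W[s>0][:,2]))
E
```

```text
bench z 0.027642985881925597
cover ((592.7921142578125, -205.0798797607422), (145.3244171142578, 104.90328216552734), 17.853818893432617) (277, 151, 43, 50) 1278.0 5.002678021627958
housing ((501.9284973144531, 152.29624938964844), (145.5391082763672, 100.65497589111328), 31.7110595703125) (164, 178, 50, 54) 1347.5 61.273143203240124
```

View pics/crop0.png

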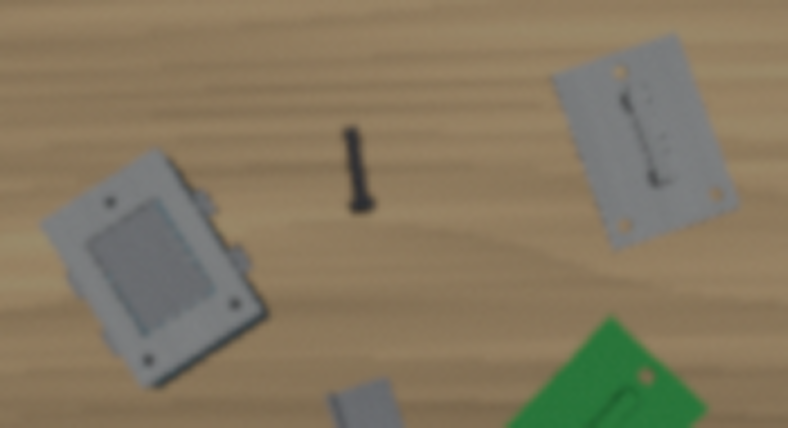

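The crop confirms it. The grey plate has a bridge handle and three light holes, with the single hole towards +x at crop (620,72), so its yaw is about +0.31. The housing's single hole is at crop (110,202), so its yaw is about +0.55. I'll head to the housing now for a wrist view.

Request:
apply_moves(rows=[{"translation":[40,-42,-2],"rotation":[0,0,0],"gripper":93},{"translation":[40,-42,-2],"rotation":[0,0,0],"gripper":93},{"translation":[40,-42,-2],"rotation":[0,0,0],"gripper":93},{"translation":[40,-42,-2],"rotation":[0,0,0],"gripper":93},{"translation":[40,-42,-2],"rotation":[0,0,0],"gripper":93},{"translation":[40,-42,-2],"rotation":[0,0,0],"gripper":93},{"translation":[40,-42,-2],"rotation":[0,0,0],"gripper":93},{"translation":[40,-42,-2],"rotation":[0,0,0],"gripper":93},{"translation":[40,-42,-2],"rotation":[0,0,0],"gripper":93},{"translation":[40,-42,-2],"rotation":[0,0,0],"gripper":93}])

```text
clock: 1.35
position: [436.7, -42.3, 249.6]
tcp_rot: [0.987, 0.16, 0.0, 0.0]
contact_force: [0.5, -0.5, -0.4]
finger_gap: 1.0
grasp_force: 0.0
```

Request:
apply_moves(rows=[{"translation":[40,-42,0],"rotation":[0,0,0],"gripper":93},{"translation":[40,-42,0],"rotation":[0,0,0],"gripper":93},{"translation":[40,-42,0],"rotation":[0,0,0],"gripper":93},{"translation":[36,-46,0],"rotation":[0,0,0],"gripper":93},{"translation":[0,0,0],"rotation":[0,0,-0.116],"gripper":0},{"translation":[0,0,0],"rotation":[0,0,-0.116],"gripper":0},{"translation":[0,0,0],"rotation":[0,0,0],"gripper":0},{"translation":[0,0,0],"rotation":[0,0,0],"gripper":0},{"translation":[0,0,0],"rotation":[0,0,0],"gripper":0},{"translation":[0,0,0],"rotation":[0,0,0],"gripper":0}])

```text
clock: 2.6
position: [530.0, 168.1, 249.7]
tcp_rot: [0.962, 0.273, 0.0, -0.0]
contact_force: [-0.4, 0.5, -0.5]
finger_gap: 0.405
grasp_force: 0.0
```

```bash
python3 - <<'E'
from h import *
import pickle
s=bot.observe(); print({k:np.round(s[k],4) for k in('clock','position','tcp_rot','finger_gap','contact_force')})
c=cam('wrist'); pickle.dump(c,open('w1.pkl','wb')); save('w1.png',c['frame']); print(c['f'],c['pose'].round(3).tolist())
E
```

```text
{'clock': np.float64(2.6), 'position': array([530.0416, 168.0676, 249.7321]), 'tcp_rot': array([ 9.621e-01,  2.728e-01,  1.000e-04, -0.000e+00]), 'finger_gap': np.float64(0.4052), 'contact_force': array([-0.3881,  0.492 , -0.5404])}
314.8217088316039 [[0.524, -0.814, -0.249, 599.397], [-0.852, -0.501, -0.153, 210.842], [0.0, 0.293, -0.956, 404.386], [0.0, 0.0, 0.0, 1.0]]
```

View pics/w1.png

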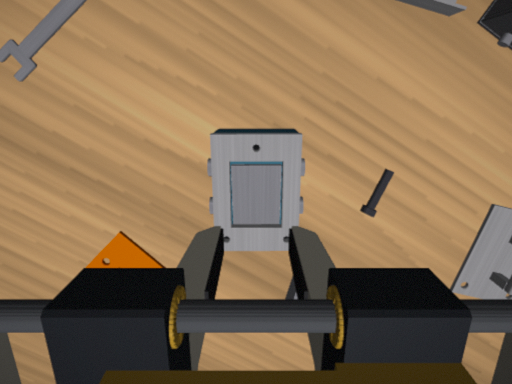

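The wrist view shows the housing squarely, with its top face at columns 211–301 and rows 133–250. The thread holes are at (256,148), (227,239) and (288,239), and the plate is in the well at (256,195). I'll locate the holes to sub-pixel and fit the housing pose.

```bash
cat >> h.py <<'E'
HO=np.array([[-55,36],[-55,-36],[55,0.]])
def blob(g,u,v,r=6,dark=True):
    p=g[v-r:v+r+1,u-r:u+r+1].astype(float); b=np.median(p); w=np.clip((b-p if dark else p-b)-25,0,None)
    y,x=np.mgrid[v-r:v+r+1,u-r:u+r+1]; return [(w*x).sum()/w.sum(),(w*y).sum()/w.sum()]
def fit(P,M=HO):
    a=M-M.mean(0);b=P-P.mean(0); th=np.arctan2((a[:,0]*b[:,1]-a[:,1]*b[:,0]).sum(),(a*b).sum())
    R=np.array([[np.cos(th),-np.sin(th)],[np.sin(th),np.cos(th)]]); t=P.mean(0)-R@M.mean(0)
    return t,th,P-(M@R.T+t)
E
python3 - <<'E'
from h import *
import pickle
c=pickle.load(open('w1.pkl','rb')); g=cv2.cvtColor(c['frame'],cv2.COLOR_RGB2GRAY)
uv=[blob(g,*p,r=5) for p in((227,239),(288,239),(256,148))]; print(np.round(uv,1))
t,th,res=fit(ray(c,uv,62)[:,:2]); print('housing',t,th,res.round(1))
W=cloud(c); print('z rim',W[150,225:240:5,2],'plate',W[170:225:8,256].round(1))
c=pickle.load(open('c0.pkl','rb'))['top']; g=cv2.cvtColor(c['frame'],cv2.COLOR_RGB2GRAY)
uv=[(155+x/4.5,145+y/4.5) for x,y in((148,360),(235,303),(110,202))]
print('top',fit(ray(c,uv,62)[:,:2]))
E
```

```text
[[223.8 239. ]
 [291.2 239.6]
 [255.8 147.3]]
housing [504.45902985 151.05846204] 0.562539754377772 [[-1.6  3.7]
 [ 1.6 -4.4]
 [-0.   0.6]]
z rim [62.54706173 61.02271244 61.66817185] plate [[530.  167.9  64.9]
 [522.  163.   64.2]
 [514.  158.   63.8]
 [505.2 152.6  61.2]
 [496.7 147.4  60.6]
 [487.5 141.7  58.1]
 [478.6 136.2  57.2]]
top (array([500.43434397, 151.08790478]), np.float64(0.5548243793164078), array([[-0.25604139,  0.25803242],
       [ 0.42133359,  0.01725958],
       [-0.1652922 , -0.27529201]]))
```

Request:
apply_moves(rows=[{"translation":[-5,0,0],"rotation":[0,0,0],"gripper":0},{"translation":[0,0,40],"rotation":[0,0,0],"gripper":0},{"translation":[0,0,40],"rotation":[0,0,0],"gripper":0},{"translation":[0,0,40],"rotation":[0,0,0],"gripper":0},{"translation":[0,0,30],"rotation":[0,0,0],"gripper":0},{"translation":[0,0,15],"rotation":[0,0,0],"gripper":0},{"translation":[0,0,4],"rotation":[0,0,0],"gripper":0},{"translation":[0,0,2],"rotation":[0,0,0],"gripper":0},{"translation":[0,0,1],"rotation":[0,0,0],"gripper":0},{"translation":[0,0,0],"rotation":[0,0,0],"gripper":0}])

```text
clock: 3.9
position: [526.4, 165.8, 78.5]
tcp_rot: [0.962, 0.273, 0.001, 0.0]
contact_force: [0.1, -0.3, 0.5]
finger_gap: 0.001
grasp_force: 0.0
```

Request:
apply_moves(rows=[{"translation":[0,0,1.5],"rotation":[0,0,0],"gripper":0},{"translation":[0,0,1.5],"rotation":[0,0,0],"gripper":0},{"translation":[0,0,1.5],"rotation":[0,0,0],"gripper":0},{"translation":[0,0,1.5],"rotation":[0,0,0],"gripper":0},{"translation":[0,0,1],"rotation":[0,0,0],"gripper":0},{"translation":[0,0,1],"rotation":[0,0,0],"gripper":0},{"translation":[0,0,1],"rotation":[0,0,0],"gripper":0},{"translation":[0,0,1],"rotation":[0,0,0],"gripper":0},{"translation":[0,0,0.5],"rotation":[0,0,0],"gripper":0},{"translation":[0,0,0],"rotation":[0,0,0],"gripper":0}])

```text
clock: 5.15
position: [525.9, 165.6, 67.2]
tcp_rot: [0.962, 0.273, 0.0, 0.0]
contact_force: [2.9, 1.3, 5.0]
finger_gap: 0.004
grasp_force: 2.3
```

Request:
apply_moves(rows=[{"translation":[0,0,0.4],"rotation":[0,0,0],"gripper":0},{"translation":[0,0,0],"rotation":[0,0,0],"gripper":0},{"translation":[0,0,0.4],"rotation":[0,0,0],"gripper":0},{"translation":[0,0,0],"rotation":[0,0,0],"gripper":0},{"translation":[0,0,0.4],"rotation":[0,0,0],"gripper":0},{"translation":[0,0,0],"rotation":[0,0,0],"gripper":0},{"translation":[0,0,0.3],"rotation":[0,0,0],"gripper":0},{"translation":[0,0,0],"rotation":[0,0,0],"gripper":0},{"translation":[0,0,0],"rotation":[0,0,0],"gripper":0},{"translation":[0,0,0],"rotation":[0,0,0],"gripper":0}])

```text
clock: 6.4
position: [525.9, 165.6, 66.3]
tcp_rot: [0.962, 0.273, 0.0, 0.0]
contact_force: [0.6, 0.8, 10.0]
finger_gap: 0.007
grasp_force: 5.0
```

Request:
apply_moves(rows=[{"translation":[0,0,0.3],"rotation":[0,0,0],"gripper":0},{"translation":[0,0,0],"rotation":[0,0,0],"gripper":0},{"translation":[0,0,0.3],"rotation":[0,0,0],"gripper":0},{"translation":[0,0,0],"rotation":[0,0,0],"gripper":0},{"translation":[0,0,0.3],"rotation":[0,0,0],"gripper":0},{"translation":[0,0,0],"rotation":[0,0,0],"gripper":0},{"translation":[0,0,0],"rotation":[0,0,0],"gripper":0},{"translation":[0,0,0],"rotation":[0,0,0],"gripper":0},{"translation":[0,0,0],"rotation":[0,0,0],"gripper":0},{"translation":[0,0,0],"rotation":[0,0,0],"gripper":0}])

```text
clock: 7.65
position: [525.9, 165.7, 66.2]
tcp_rot: [0.962, 0.273, 0.0, 0.0]
contact_force: [-3.8, -0.3, 17.8]
finger_gap: -0.0
grasp_force: 8.8
```

The plate has stopped moving while the force rises, so it should be seated. I'll back off and check.

Request:
apply_moves(rows=[{"translation":[0,0,-5],"rotation":[0,0,0],"gripper":0},{"translation":[0,0,-20],"rotation":[0,0,0],"gripper":0},{"translation":[0,0,-40],"rotation":[0,0,0],"gripper":0},{"translation":[-30,0,-40],"rotation":[0,0,0],"gripper":0},{"translation":[-30,0,-40],"rotation":[0,0,0],"gripper":0},{"translation":[-20,0,-15],"rotation":[0,0,0],"gripper":0},{"translation":[0,0,0],"rotation":[0,0,0],"gripper":0},{"translation":[0,0,0],"rotation":[0,0,0],"gripper":0},{"translation":[0,0,0],"rotation":[0,0,0],"gripper":0},{"translation":[0,0,0],"rotation":[0,0,0],"gripper":0}])

```text
clock: 8.9
position: [457.4, 123.7, 223.6]
tcp_rot: [0.962, 0.274, -0.001, -0.0]
contact_force: [0.1, 0.8, -0.6]
finger_gap: 0.006
grasp_force: 0.0
```

```bash
python3 - <<'E'
from h import *
import pickle
s=bot.observe(); print({k:np.round(s[k],4) for k in('clock','position','tcp_rot','finger_gap','contact_force')})
c=cam('wrist'); pickle.dump(c,open('w2.pkl','wb')); g=cv2.cvtColor(c['frame'],cv2.COLOR_RGB2GRAY)
save('w2.png',c['frame'])
# predicted hole pixels from top-view pose
T=np.linalg.inv(c['pose']); th=.555;R=np.array([[np.cos(th),-np.sin(th)],[np.sin(th),np.cos(th)]])
w=np.c_[HO@R.T+[502,152],[62]*3]; q=w@T[:3,:3].T+T[:3,3]; uv=(q[:,:2]/q[:,2:]*c['f']+[c['cx'],c['cy']]).round().astype(int); print(uv)
uv=[blob(g,*p,r=6) for p in uv]; print(np.round(uv,1))
print('housing',fit(ray(c,uv,62)[:,:2]))
W=cloud(c); 
loc=(W[...,:2]-[502,152])@R
for x in(-30,-15,0,15,30):
    m=(abs(loc[...,0]-x)<4)&(abs(loc[...,1])<22)&(W[...,2]>40); print(x,np.median(W[m][:,2]).round(2),m.sum())
m=(abs(loc[...,0])<60)&(abs(loc[...,1])>34)&(abs(loc[...,1])<46)&(abs(W[...,2]-62)<6); print('rim',np.median(W[m][:,2]))
E
```

```text
{'clock': np.float64(8.9), 'position': array([457.4423, 123.7216, 223.5899]), 'tcp_rot': array([ 9.619e-01,  2.735e-01, -1.100e-03, -1.000e-04]), 'finger_gap': np.float64(0.0057), 'contact_force': array([ 0.1326,  0.8242, -0.5973])}
[[221 177]
 [290 177]
 [255  63]]
[[222.  175. ]
 [291.  174.9]
 [256.5  61.9]]
housing (array([504.10001623, 151.892144  ]), np.float64(0.5534240925982883), array([[ 0.39876342, -0.03860401],
       [ 0.1812493 ,  0.41811155],
       [-0.58001272, -0.37950754]]))
-30 320.7 7502
-15 313.56 9231
0 54.72 352
15 54.6 391
30 378.09 1147
rim 61.65816130735428
```

View pics/w2.png

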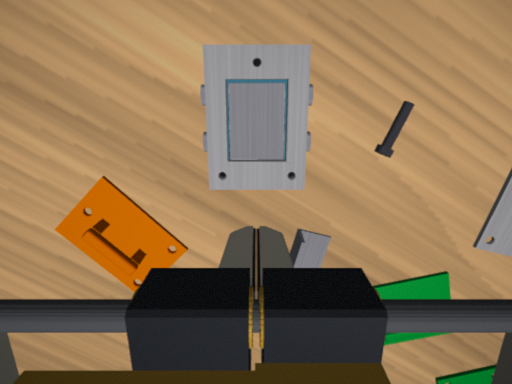

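The wrist view shows the plate flat in the well, at (257,120) with an even margin all round, and the thread holes at (222,175), (291,175) and (256,62). The range data put the plate at about 55 mm after the rim bias. Next I'll view the cover from the same relative pose, so the calibration bias cancels.

Request:
apply_moves(rows=[{"translation":[-16,48,0],"rotation":[0,0,0],"gripper":0},{"translation":[-16,48,0],"rotation":[0,0,0],"gripper":0},{"translation":[-16,48,0],"rotation":[0,0,0],"gripper":0},{"translation":[-16,48,0],"rotation":[0,0,0],"gripper":0},{"translation":[-16,48,0],"rotation":[0,0,0],"gripper":0},{"translation":[-16,48,0],"rotation":[0,0,0],"gripper":0},{"translation":[-15,49,0],"rotation":[0,0,0],"gripper":0},{"translation":[0,0,28],"rotation":[0,0,0.121],"gripper":0},{"translation":[0,0,28],"rotation":[0,0,0.121],"gripper":0},{"translation":[0,0,0],"rotation":[0,0,0],"gripper":0}])

```text
clock: 10.2
position: [538.8, -220.6, 165.5]
tcp_rot: [0.988, 0.156, -0.002, -0.002]
contact_force: [-0.5, -0.2, 0.4]
finger_gap: 0.003
grasp_force: 0.0
```

```bash
python3 - <<'E'
from h import *
import pickle
c=pickle.load(open('w2.pkl','rb'));W=cloud(c);th=.5534;R=np.array([[np.cos(th),-np.sin(th)],[np.sin(th),np.cos(th)]]);loc=(W[...,:2]-[504.1,151.9])@R
for x in(-33,-15,0,15,33):
    m=(abs(loc[...,0]-x)<3)&(abs(loc[...,1])<22)&(abs(W[...,2]-58)<12); print(x,np.median(W[m][:,2]).round(2),m.sum())
s=bot.observe(); print({k:np.round(s[k],4) for k in('clock','position','tcp_rot','finger_gap','contact_force')})
c=cam('wrist'); pickle.dump(c,open('w3.pkl','wb')); save('w3.png',c['frame'])
E
```

```text
-33 54.7 223
-15 54.68 260
0 54.8 264
15 54.59 298
33 54.78 316
{'clock': np.float64(10.2), 'position': array([ 538.7721, -220.6371,  165.4533]), 'tcp_rot': array([ 0.9878,  0.1555, -0.0024, -0.0018]), 'finger_gap': np.float64(0.0033), 'contact_force': array([-0.5321, -0.1722,  0.3923])}
```

View pics/w3.png

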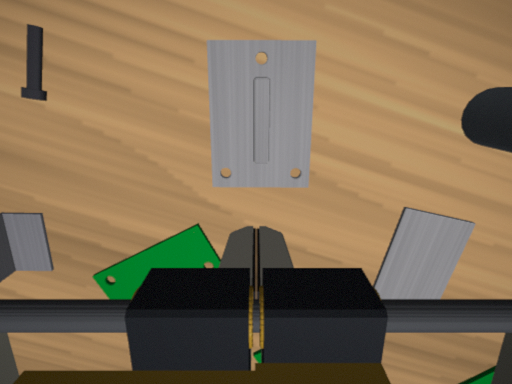

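The plate is flat (54.6–54.8 mm everywhere). The cover is squarely in view, with holes at (225,172), (295,172) and (262,58) and the handle bar at (262,120).

```bash
python3 - <<'E'
from h import *
import pickle
c=pickle.load(open('w3.pkl','rb')); im=c['frame']; s=cv2.cvtColor(im,cv2.COLOR_RGB2HSV)[...,1].astype(float)
uv=[blob(s,*p,r=8,dark=False) for p in((225,172),(295,172),(262,58))]; print(np.round(uv,2))
t,th,res=fit(ray(c,uv,6)[:,:2]); print('cover',t,th,res.round(2))
t2,th2,r2=fit(ray(c,uv,0)[:,:2]); print('at0',t2,th2)
# outline
m=((s<45)).astype(np.uint8); m[195:]=0
cn=max(cv2.findContours(m,cv2.RETR_EXTERNAL,cv2.CHAIN_APPROX_NONE)[0],key=cv2.contourArea)
print(cv2.minAreaRect(ray(c,cn[:,0],6)[:,:2].astype(np.float32)))
from scipy.spatial.transform import Rotation as Ro
o=bot.observe();R=Ro.from_quat(o['tcp_rot']).as_matrix(); print(R.round(4).tolist(),'phi',np.arctan2(R[1,0],R[0,0]))
c=pickle.load(open('w2.pkl','rb')); g=cv2.cvtColor(c['frame'],cv2.COLOR_RGB2GRAY)
W=c['frame']; hs=cv2.cvtColor(W,cv2.COLOR_RGB2HSV)
m=((hs[...,1]<45)).astype(np.uint8); m[195:]=0; m[:,:190]=0; m[:,330:]=0
m=cv2.morphologyEx(m,cv2.MORPH_OPEN,np.ones((15,15)))
cn=max(cv2.findContours(m,cv2.RETR_EXTERNAL,cv2.CHAIN_APPROX_NONE)[0],key=cv2.contourArea)
print('housing rect',cv2.minAreaRect(ray(c,cn[:,0],62)[:,:2].astype(np.float32)))
E
```

```text
[[225.42 171.99]
 [294.86 172.24]
 [260.99  57.75]]
cover [ 594.82049634 -206.74486547] 0.3079811204990313 [[ 0.49 -0.23]
 [ 0.29  0.49]
 [-0.77 -0.26]]
at0 [ 594.05857121 -207.05488699] 0.3079811204990312
((594.5943603515625, -206.75225830078125), (138.92991638183594, 99.55874633789062), 17.645017623901367)
[[0.951, 0.3093, -0.0027], [0.3093, -0.951, 0.0014], [-0.0021, -0.0022, -1.0]] phi 0.31448932985565975
housing rect ((503.5696716308594, 151.665283203125), (138.71176147460938, 107.34508514404297), 31.67181968688965)
```

Request:
apply_moves(rows=[{"translation":[28,2,0],"rotation":[0,0,0.006],"gripper":70},{"translation":[29,2,0],"rotation":[0,0,0],"gripper":70},{"translation":[0,0,20],"rotation":[0,0,0],"gripper":70},{"translation":[0,0,20],"rotation":[0,0,0],"gripper":70},{"translation":[0,0,0],"rotation":[0,0,0],"gripper":70},{"translation":[0,0,0],"rotation":[0,0,0],"gripper":70},{"translation":[0,0,0],"rotation":[0,0,0],"gripper":70},{"translation":[0,0,0],"rotation":[0,0,0],"gripper":70},{"translation":[0,0,0],"rotation":[0,0,0],"gripper":70},{"translation":[0,0,0],"rotation":[0,0,0],"gripper":70}])

```text
clock: 11.5
position: [596.1, -208.0, 128.9]
tcp_rot: [0.988, 0.152, 0.0, 0.0]
contact_force: [-0.6, 0.9, -1.1]
finger_gap: 0.75
grasp_force: 0.0
```

Request:
apply_moves(rows=[{"translation":[-1.3,-2,0],"rotation":[0,0,-0.003],"gripper":70},{"translation":[0,0,35],"rotation":[0,0,0],"gripper":70},{"translation":[0,0,35],"rotation":[0,0,0],"gripper":70},{"translation":[0,0,20],"rotation":[0,0,0],"gripper":70},{"translation":[0,0,9],"rotation":[0,0,0],"gripper":70},{"translation":[0,0,0],"rotation":[0,0,0],"gripper":70},{"translation":[0,0,0],"rotation":[0,0,0],"gripper":5},{"translation":[0,0,0],"rotation":[0,0,0],"gripper":5},{"translation":[0,0,0],"rotation":[0,0,0],"gripper":5},{"translation":[0,0,0],"rotation":[0,0,0],"gripper":5}])

```text
clock: 12.75
position: [594.3, -206.5, 30.0]
tcp_rot: [0.988, 0.154, 0.0, 0.0]
contact_force: [-0.8, -0.5, 0.5]
finger_gap: 0.371
grasp_force: 0.0
```

Request:
apply_moves(rows=[{"translation":[0,0,0],"rotation":[0,0,0],"gripper":5},{"translation":[0,0,0],"rotation":[0,0,0],"gripper":5},{"translation":[0,0,0],"rotation":[0,0,0],"gripper":5},{"translation":[0,0,0],"rotation":[0,0,0],"gripper":5},{"translation":[0,0,0],"rotation":[0,0,0],"gripper":5},{"translation":[0,0,0],"rotation":[0,0,0],"gripper":5},{"translation":[0,0,0],"rotation":[0,0,0],"gripper":5},{"translation":[0,0,0],"rotation":[0,0,0],"gripper":5},{"translation":[0,0,0],"rotation":[0,0,0],"gripper":5},{"translation":[0,0,0],"rotation":[0,0,0],"gripper":5}])

```text
clock: 14.0
position: [594.2, -206.4, 29.7]
tcp_rot: [0.988, 0.154, 0.0, 0.0]
contact_force: [1.0, 0.1, -0.1]
finger_gap: 0.147
grasp_force: 30.0
```

Gripped, with an opening of about 13.7 mm at 30 N. Now I'll lift.

Request:
apply_moves(rows=[{"translation":[0,0,-2],"rotation":[0,0,0],"gripper":5},{"translation":[0,0,-4],"rotation":[0,0,0],"gripper":5},{"translation":[0,0,-10],"rotation":[0,0,0],"gripper":5},{"translation":[0,0,-20],"rotation":[0,0,0],"gripper":5},{"translation":[0,0,-30],"rotation":[0,0,0],"gripper":5},{"translation":[0,0,-30],"rotation":[0,0,0],"gripper":5},{"translation":[0,0,-20],"rotation":[0,0,0],"gripper":5},{"translation":[0,0,-10],"rotation":[0,0,0],"gripper":5},{"translation":[0,0,-4],"rotation":[0,0,0],"gripper":5},{"translation":[0,0,0],"rotation":[0,0,0],"gripper":5}])

```text
clock: 15.25
position: [593.8, -206.3, 158.9]
tcp_rot: [0.988, 0.154, -0.001, -0.0]
contact_force: [0.0, -0.5, -2.9]
finger_gap: 0.147
grasp_force: 30.0
```

```bash
python3 - <<'E'
from h import *
import pickle
o=bot.observe(); print({k:np.round(o[k],4) for k in('clock','position','tcp_rot','finger_gap','contact_force','torque')})
c=cam('wrist'); pickle.dump(c,open('w4.pkl','wb')); t=cam('top'); pickle.dump(t,open('t4.pkl','wb'))
save('w4.png',c['frame'])
E
```

```text
{'clock': np.float64(15.25), 'position': array([ 593.8134, -206.2515,  158.9232]), 'tcp_rot': array([ 9.881e-01,  1.538e-01, -5.000e-04, -3.000e-04]), 'finger_gap': np.float64(0.1467), 'contact_force': array([ 0.0106, -0.5389, -2.9249]), 'torque': array([-0.0729,  0.0434, -0.0494])}
```

View pics/w4.png

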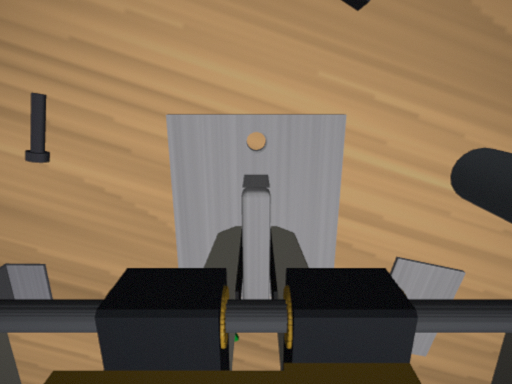

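The cover is held, with hole2 at (256,141), its +x edge along row 115, and its sides symmetric about column 256. I'll check tilt and position in the grip.

```bash
cat > held.py <<'E'
from h import *
from scipy.spatial.transform import Rotation as Ro
def held(c,o):
    R=Ro.from_quat(o['tcp_rot']).as_matrix(); W=cloud(c); L=(W-o['position'])@R   # tool frame
    hs=cv2.cvtColor(c['frame'],cv2.COLOR_RGB2HSV)[...,1]
    m=(hs<45)&(abs(L[...,2]-24)<8)&(L[...,0]>30)&(abs(L[...,1])<60)
    m=cv2.erode(m.astype(np.uint8),np.ones((5,5)))>0
    P=L[m]; A=np.c_[P[:,:2],np.ones(len(P))]; k=np.linalg.lstsq(A,P[:,2],rcond=None)[0]
    zt=o['position'][2]-k[2]   # height of cover's top at the tool axis
    Pw=W[m];A=np.c_[Pw[:,:2]-o['position'][:2],np.ones(len(Pw))];kw=np.linalg.lstsq(A,Pw[:,2],rcond=None)[0]
    s=hs.astype(float); 
    T=np.linalg.inv(c['pose']); w=R@np.array([56,0,24])+o['position']; q=T[:3,:3]@w+T[:3,3]; u,v=(q[:2]/q[2]*c['f']+[c['cx'],c['cy']]).round().astype(int)
    uv=blob(s,u,v,r=14,dark=False); h2=ray(c,uv,zt)[0]
    e=[]  # side edges of the plate at rows below the front edge
    for r in range(v+5,v+100,5):
        x=np.where(hs[r,u-120:u+120]<45)[0]+u-120; x=x[(abs(L[r,x,2]-24)<10)]
        if len(x)>20: e.append(((ray(c,[(x[0]-.5,r),(x[-1]+.5,r)],zt)-o['position'])@R)[:,:2])
    e=np.array(e); mid=e.mean(1); f=np.polyfit(mid[:,0],mid[:,1],1)
    print('tool-slope',k.round(4),'world slope',kw[:2].round(4),'cover top z',kw[2].round(2),'n',len(P))
    print('hole2 uv',np.round(uv,1),'tool',((h2-o['position'])@R).round(2),'world',h2.round(2)); print('midline in tool y=',f.round(4),'width',np.ptp(e[:,:,1],1).mean().round(1))
E
python3 - <<'E'
from held import *
import pickle
held(pickle.load(open('w4.pkl','rb')),bot.observe())
E
```

```text
tool-slope [-1.00000e-04 -8.00000e-04  2.34777e+01] world slope [-0.0016  0.0001] cover top z 134.87 n 9616
hole2 uv [255.8 140.6] tool [55.9   0.24 23.39] world [ 646.83 -189.38  134.87]
midline in tool y= [0.0021 0.0798] width 99.7
```

The cover is level and centred in the grip. Now I'll carry it over to the housing.

Request:
apply_moves(rows=[{"translation":[1.5,-15,0],"rotation":[0,0,0],"gripper":5},{"translation":[2,-35,0],"rotation":[0,0,0],"gripper":5},{"translation":[3,-50,0],"rotation":[0,0,0],"gripper":5},{"translation":[3,-55,0],"rotation":[0,0,0],"gripper":5},{"translation":[3,-55,0],"rotation":[0,0,0],"gripper":5},{"translation":[3,-55,0],"rotation":[0,0,0],"gripper":5},{"translation":[3,-50,0],"rotation":[0,0,0],"gripper":5},{"translation":[2.5,-35,0],"rotation":[0,0,0],"gripper":5},{"translation":[1.7,-18.4,0],"rotation":[0,0,0],"gripper":5},{"translation":[0,0,0],"rotation":[0,0,0],"gripper":5}])

```text
clock: 16.6
position: [503.3, 152.5, 159.5]
tcp_rot: [0.988, 0.155, -0.0, 0.0]
contact_force: [-0.5, 0.6, -2.9]
finger_gap: 0.148
grasp_force: 30.0
```

Request:
apply_moves(rows=[{"translation":[0,0,0],"rotation":[0,0,-0.04],"gripper":5},{"translation":[0,0,0],"rotation":[0,0,-0.08],"gripper":5},{"translation":[0,0,0],"rotation":[0,0,-0.08],"gripper":5},{"translation":[0,0,0],"rotation":[0,0,-0.046],"gripper":5},{"translation":[0,0,5],"rotation":[0,0,0],"gripper":5},{"translation":[0,0,10],"rotation":[0,0,0],"gripper":5},{"translation":[0,0,5],"rotation":[0,0,0],"gripper":5},{"translation":[0,0,0],"rotation":[0,0,0],"gripper":5},{"translation":[0,0,0],"rotation":[0,0,0],"gripper":5},{"translation":[0,0,0],"rotation":[0,0,0],"gripper":5}])

```text
clock: 17.85
position: [504.1, 151.6, 140.1]
tcp_rot: [0.962, 0.274, 0.0, 0.0]
contact_force: [0.3, -0.4, -3.6]
finger_gap: 0.145
grasp_force: 30.0
```

```bash
cat > d.py <<'E'
from h import *
from scipy.spatial.transform import Rotation as Ro
def delta(p,phi):
    o=[bot.observe()]
    o=o[0]; R=Ro.from_quat(o['tcp_rot']).as_matrix(); print('pos',o['position'].round(2),'phi',np.arctan2(R[1,0],R[0,0]).round(4),'z-axis',R[:,2].round(4),'vel',np.abs(o['dq']).max().round(4))
    print('tool shift',(R.T@(np.array(p)-o['position'])).round(2),'turn z',(np.arctan2(R[1,0],R[0,0])-phi).round(4))
E
python3 - <<'E'
from d import *
delta((503.4,151.6,111.7),.5545)
E
```

```text
pos [504.12 151.56 140.11] phi 0.5549 z-axis [ 6.e-04  1.e-04 -1.e+00] vel 0.0015
tool shift [-0.61 -0.42 28.41] turn z 0.0004
```

Request:
apply_moves(rows=[{"translation":[-0.6,-0.4,5],"rotation":[0,0,0],"gripper":5},{"translation":[0,0,8],"rotation":[0,0,0],"gripper":5},{"translation":[0,0,8],"rotation":[0,0,0],"gripper":5},{"translation":[0,0,5],"rotation":[0,0,0],"gripper":5},{"translation":[0,0,2.4],"rotation":[0,0,0],"gripper":5},{"translation":[0,0,0],"rotation":[0,0,0],"gripper":5},{"translation":[0,0,0],"rotation":[0,0,0],"gripper":5},{"translation":[0,0,0],"rotation":[0,0,0],"gripper":5},{"translation":[0,0,0],"rotation":[0,0,0],"gripper":5},{"translation":[0,0,0],"rotation":[0,0,0],"gripper":5}])

```text
clock: 19.1
position: [503.2, 151.5, 111.4]
tcp_rot: [0.962, 0.274, 0.0, -0.0]
contact_force: [-0.2, -0.6, -2.7]
finger_gap: 0.146
grasp_force: 30.0
```

```bash
python3 - <<'E'
from d import *
from held import held
delta((503.4,151.6,111.7),.5545)
c=cam('wrist'); o=bot.observe(); 
import pickle; pickle.dump(c,open('w5.pkl','wb'))
try: held(c,o)
except Exception as e: print(e)
t=cam('top'); s=cam('side'); pickle.dump((t,s),open('ts5.pkl','wb'))
a=cv2.resize(c['frame'][80:220,180:330],None,fx=4,fy=4,interpolation=cv2.INTER_CUBIC)[:560,:600]
save('w5.png',a)
E
```

```text
pos [503.21 151.46 111.42] phi 0.5548 z-axis [ 1.e-04  0.e+00 -1.e+00] vel 0.0023
tool shift [ 0.24 -0.02 -0.27] turn z 0.0003
tool-slope [1.00000e-03 2.00000e-04 2.39621e+01] world slope [-0.0008 -0.0003] cover top z 87.45 n 9460
hole2 uv [255.6 135.1] tool [58.73 -0.09 23.97] world [553.1  182.51  87.45]
midline in tool y= [ 0.0029 -0.1771] width 99.7
```

View pics/w5.png

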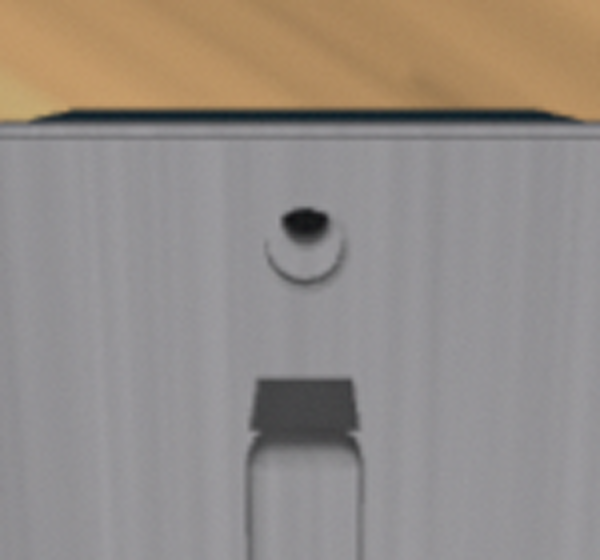

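In the crop, the dark thread2 shows through hole2 at (305,222), laterally centred on the hole's mouth at (305,245). I'll check the fore-aft alignment from the near edges, and the yaw and position from the top camera.

```bash
python3 - <<'E'
from h import *
import pickle
from scipy.spatial.transform import Rotation as Ro
o=bot.observe(); R=Ro.from_quat(o['tcp_rot']).as_matrix(); p=o['position']
c=pickle.load(open('w5.pkl','rb')); g=cv2.cvtColor(c['frame'],cv2.COLOR_RGB2GRAY)
print(g[128:156,256])
rect=g[125:156,244:270]
tool=lambda uv,z:((ray(c,uv,z)-p)@R)[:,:2].round(2)
for v in(138.5,139.5,140.5): print('thread near edge',v,tool((256,v),62), 'centre x', tool((256,v),62)[0,0]+4)
for v in(149.5,150.5,151.5): print('hole near edge',v,tool((256,v),88),'centre x', tool((256,v),88)[0,0]+5.5)
t,_=pickle.load(open('ts5.pkl','rb'))
s=cv2.cvtColor(t['frame'],cv2.COLOR_RGB2HSV)
crop=t['frame'][170:240,150:230]; save('t5.png',cv2.resize(crop,None,fx=7,fy=7,interpolation=cv2.INTER_CUBIC))
E
```

```text
[145 146 146 133  60  23  23  23  21  23  42  67  84 115 132 146 146 146
 146 145 148 131  85 106 131 139 146 146]
thread near edge 138.5 [[53.34  0.12]] centre x 57.34
thread near edge 139.5 [[52.69  0.12]] centre x 56.69
thread near edge 140.5 [[52.05  0.12]] centre x 56.05
hole near edge 149.5 [[50.69  0.11]] centre x 56.19
hole near edge 150.5 [[50.11  0.1 ]] centre x 55.61
hole near edge 151.5 [[49.54  0.1 ]] centre x 55.04
```

View pics/t5.png

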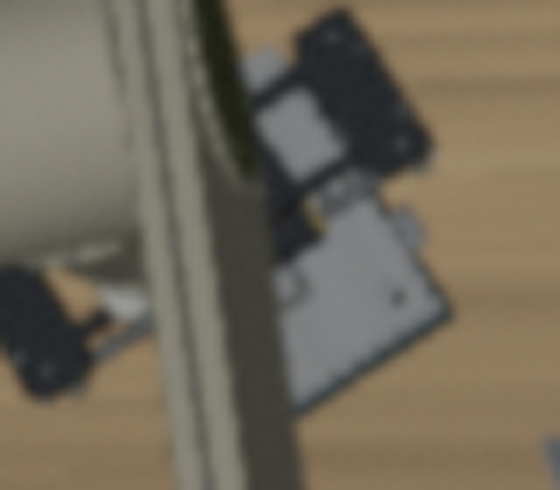

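The crop of the top view shows thread1 dark through the cover's hole1 at (398,297), with the cover edges over the housing's edges. The fore-aft numbers say to go about 0.7 mm along +x.

Request:
apply_moves(rows=[{"translation":[0.7,0,-0.3],"rotation":[0,0,0],"gripper":5},{"translation":[0,0,0],"rotation":[0,0,0],"gripper":5},{"translation":[0,0,0],"rotation":[0,0,0],"gripper":5},{"translation":[0,0,0],"rotation":[0,0,0],"gripper":5},{"translation":[0,0,0],"rotation":[0,0,0],"gripper":5},{"translation":[0,0,0],"rotation":[0,0,0],"gripper":5},{"translation":[0,0,0],"rotation":[0,0,0],"gripper":5},{"translation":[0,0,0],"rotation":[0,0,0],"gripper":5},{"translation":[0,0,0],"rotation":[0,0,0],"gripper":5},{"translation":[0,0,0],"rotation":[0,0,0],"gripper":5}])

```text
clock: 20.5
position: [503.8, 151.8, 111.6]
tcp_rot: [0.962, 0.274, -0.0, -0.0]
contact_force: [0.2, 0.3, -3.5]
finger_gap: 0.151
grasp_force: 30.0
```

```bash
python3 - <<'E'
from d import *
delta((503.8,151.8,111.8),.5545)
print(bot.observe()['contact_force'],bot.observe()['grasp_force'])
bot.sign_off()
E
```

```text
pos [503.76 151.84 111.63] phi 0.5548 z-axis [-0. -0. -1.] vel 0.0013
tool shift [ 0.01  0.06 -0.17] turn z 0.0003
[ 0.24906522  0.30496168 -3.45945978] 29.999393820762634
the job is handed in; nothing more can be done
```

The inner plate is seated flat, and the job is handed in at 20.5 s with the cover held level and still about 20 mm above the housing, its three holes lined up with the threads to within about 1 mm by my measurements.

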